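# Nip the shaft in the bench gauge and hold the enable plunger half-way

## Task

Take a diameter reading on the bench gauge: slide the gauge's moving jaw shut by its blue tab until it nips the upright steel shaft firmly against the fixed jaw, leave the jaw shut on it, then press the black spring-loaded enable plunger half-way down, so that its yellow pointer stands in the green band, and finish while still holding it there. The plunger must never be pushed down to its stop, the red stop button must not be pressed, and the other things on the bench stay where they are.

Things in the scene. Friction and masses are not known exactly. Their poses are not given: they have to be found in the camera images.
- gauge: Bench diameter gauge, fixed to the table: grey bed 100 (its x) x 210 (its y) x 25 mm high, origin at the centre of the underside. The fixed steel jaw stands on the bed at the -y end: 56 mm wide in x, 28 mm high, its flat measuring face at y = -70 mm, looking to +y. The blue-tabbed jaw slides along y. A white ruled strip lies along the -x edge of the bed.
- jaw (a joint): The gauge's sliding jaw, in m: 0 = fully open (85 mm between the measuring faces), growing as it closes towards the gauge's -y; the faces are 85 mm minus this value apart, so it reads 0.053 when shut on the 32 mm shaft. It slides with about 2 N of friction and stays where it is left. Steel jaw block 56 (x) x 20 (y) x 28 mm high on the bed, its face towards -y; behind it (+y) a lower aluminium carriage 50 mm long and 20 mm high, carrying the tab.
- jaw_tab (a point): Centre of the top of the sliding jaw's upright blue plastic tab, 88 mm above the table: 30 mm wide in the gauge's x, 12 mm thick in its y (the sliding direction), standing 43 mm above the aluminium carriage and 35 mm above the top of the jaw block. The tab's middle is 45 mm behind (+y of) the measuring face, and 25 mm behind the back of the jaw block. Axes parallel to the gauge's.
- shaft: Loose turned steel shaft standing upright on the gauge bed between the jaws, about 0.26 kg: lower part 32 mm diameter and 32 mm high, above it a journal of 18 mm diameter up to 55 mm; origin at the centre of its underside (25 mm above the table). It is some 4 to 28 mm short of the fixed jaw at first and slides along the bed when the jaw pushes it.
- station: Enable station, fixed to the table: aluminium box 100 (its x) x 180 (its y) x 50 mm high, origin at the centre of its underside. The black plunger stands on top at y = +40 mm, the red stop button at y = -55 mm. A black plate 6 mm thick (34 mm wide in y) stands at x = +44 mm behind the plunger, its top 96 mm above the table, with bands on it from the top: white, green (73.5 to 81.5 mm above the table), red.
- plunger (a joint): Travel of the black enable plunger, in m, straight down: 0 = released, 0.024 = hard stop; half-way is 0.012, where the yellow pointer is in the middle of the green band (0.008 to 0.016). A spring pushes it back up: about 2.7 N at rest, growing by 0.45 N per mm (8 N half-way, 13.5 N at the stop).
- plunger_top (a point): Centre of the flat top of the plunger's black mushroom knob, 40 mm in diameter (the flat is 34 mm) and 17 mm thick; 100 mm above the table when released, and it moves down with the plunger. A thin yellow pointer carried by the knob runs past the banded plate; it is 10.5 mm below the top, so in the white band when released.
- stop (a joint): Travel of the red stop button on the station (0 = released, 0.006 = fully down), 26 mm in diameter in a yellow housing, 95 mm to the side of the plunger. Leave it alone.
- tumbler: Bystander: blue drinking tumbler, 80 mm in diameter, 151 mm high, origin at the centre of its underside.
- multimeter: Bystander: yellow hand multimeter lying flat, 140 (x) x 75 (y) x 41 mm, origin at the centre of its underside.
- bush: Bystander: small brass bush, 28 mm in diameter, 42 mm high, standing; origin at the centre of its underside.
- screwdriver: Bystander: screwdriver lying on the table.
- tray: Bystander: clear parts tray 80 (x) x 150 (y) x 35 mm, origin at the centre of its underside.

How it is judged:
By the outcome, as a careful person would: the job done as asked, in the order asked, and still so for the second after the job is handed in, while the arm keeps its last pose, push and grip.
It also fails if it takes over 51 s, if anything falls off the work surface, if the arm or the gripper's body presses on something with over 40 N, if the wrist force passes 120 N, or if a joint passes its speed limit or range.

## Robot

A 6-joint arm with a two-finger parallel gripper is mounted at the origin on the work surface. World frame = base frame: x ahead of the robot, y to its left, z up, the work surface at z = 0. Lengths are in m, angles in rad, forces in N, time in s.
With the tool pointing down it reaches from about 0.375 to 0.9 m from the base axis. Payload 3.1 kg.
Tool frame: the origin (TCP) lies at the very end of the fingers, on their centre line; the grasp point (between the pads) lies 19 mm behind it; x points along the fingers, y is the direction in which the jaws open and shut, and the axes are right-handed (so a half turn about x gives the same grasp; the last joint's range is limited). The gripper opens to 85 mm and grips with 20 to 120 N. Pads are 22 mm wide; open, the fingers measure 114 mm over their backs; the gripper's body (76 mm by 85 mm) begins 54 mm behind the grasp point. The pads swing forward as they close: fully open they stand 13 mm farther back than shut.
Start: joints at [-1.429, 0.527, 1.433, -0, 1.181, -0.178], TCP at [0.197, -0.593, 0.205] pointing down, gripper open.
Joint ranges: [-3.08, 3.08], [-0.75, 2.2], [0.22, 2.44], [-1.43, 4.57], [0, 2.65], [-2.85, 2.85]. Speed limits (rad/s): [2.79, 2.79, 3.14, 3.14, 3.14, 3.14].

## Interface

Orientations are given as a unit quaternion [x, y, z, w].
In Python, from station import manip gives the robot as it stands.
- The arm moves only by the shell command python3 -m jog 'ROWS' [FORCE]. ROWS is a JSON object of lists of equal length, an entry for each row: "linear": the shift along the tool's x, y, z in cm, a list of three; "twist": the turn about the tool's x in rad; "claw": the opening, from -1 (shut) to 1 (fully open). A call has 1 to 20 rows; each row is the pose to reach, as a shift and turn from the pose commanded when the call began, along the tool's axes at that moment; what a row does not reach only later rows make up. A row lasts 1/12 s, in which the tool goes at most 41.7 mm and 7.16 degrees, less where a joint would pass 70% of its speed; a pose out of reach is approached as far as the arm can. A call with a gripper value outside its range is refused whole. The fingers move at their own pace and stop on an object; FORCE is the grip in N (left out, the last holds). Time passes only in rows, so rows that repeat a pose let the fingers close. It gives the time, the measured TCP pose, the force and the opening at its end, in the units of the state.
- manip.sense(): the state, without advancing time (a new reading comes with each control period).
- manip.snapshot(name): name is "scene" or "top" or "wrist"; returns a dict with "pixels" (480x640x3 uint8, red, green, blue), "camera_matrix" (3x3 intrinsics, pixels), "R" (3x3) and "t" (3): a world point X has camera coordinates R X + t. Camera axes: x right, y down, z forward; pixel columns grow to the right and rows downward; lengths in m; the calibration is good to about 2 mm. A picture is of the moment at which its call begins. There is no depth.
- manip.sign_off(): hands the job in, once; it reports no verdict.
The state is a dict: "t": time; "q": joint angles; "qd": joint speeds; "tau": joint torques, N m; "tcp_pos": TCP position; "tool_rot": TCP orientation; "force": force on the tool from outside, world axes, zero at the start; "ft_torque": the same for the moment, N m; "finger_gap": opening from 0.0 (shut) to 1.0 (fully open).
Only numpy, scipy, OpenCV 4.12 (cv2) and the standard library are available. Lean on these libraries where they do the work, as an engineer would, in place of code of your own. Each camera call takes 0.05 s, during which the arm holds its last target.

## Working session

There is one attempt and no reset: what is moved stays moved. The work goes in short steps, Python scripts to look and compute and a shell command to move; the robot and the scene stay as the last step left them, time stands still between calls to the robot, and variables do not carry over. Pictures are saved under pics/ and viewed, and the job is handed in when it is done.

```bash
mkdir -p pics; ls
python3 - <<'E'
from station import manip
import cv2
print(manip.sense())
for n in ("scene","top","wrist"):
    s=manip.snapshot(n); cv2.imwrite(f"pics/{n}0.png",s["pixels"][:,:,::-1]); print(n,s["camera_matrix"],s["R"],s["t"])
E
```

```text
pics
{'t': 0.0, 'q': array([-1.42851216e+00,  5.28465941e-01,  1.43391059e+00,  2.27291617e-05,
        1.18141155e+00, -1.78485003e-01]), 'qd': array([ 0.00145594, -0.00040353,  0.00042377,  0.00146328,  0.00157653,
        0.00027217]), 'tau': array([ 1.48700397e-03, -4.42346585e+01, -1.78023291e+01, -1.68316938e-04,
        8.43710499e-03, -5.18846278e-06]), 'tcp_pos': array([ 0.19699155, -0.59232295,  0.2044312 ]), 'tool_rot': array([ 0.69805328,  0.1136963 , -0.69801032,  0.11214442]), 'force': array([-0.31847503,  0.64391323,  0.18206297]), 'ft_torque': array([ 0.03087469, -0.01760934,  0.02781974]), 'finger_gap': 1.0020261582431007}
scene [[584.27990862   0.         325.38965494]
 [  0.         584.27990862 237.12269733]
 [  0.           0.           1.        ]] [[ 0.64935678  0.76047413  0.00385592]
 [ 0.51775591 -0.43837842 -0.73467896]
 [-0.55701399  0.47906519 -0.67840398]] [-0.39667834 -0.24919926  1.92375991]
top [[458.22288107   0.         322.56766677]
 [  0.         458.22288107 242.17871407]
 [  0.           0.           1.        ]] [[-0.00132112 -0.99997099 -0.0075021 ]
 [-0.99116715  0.00230428 -0.1325985 ]
 [ 0.13261194  0.00726066 -0.99114144]] [-0.0291356   0.59310904  1.28541965]
wrist [[393.19332967   0.         324.07161002]
 [  0.         393.19332967 240.72672426]
 [  0.           0.           1.        ]] [[ 0.31617355 -0.9486975  -0.0027078 ]
 [-0.90336112 -0.30193361  0.30458953]
 [-0.2897809  -0.09385703 -0.95247986]] [-0.62307148 -0.03948337  0.38014571]
```

View pics/scene0.png

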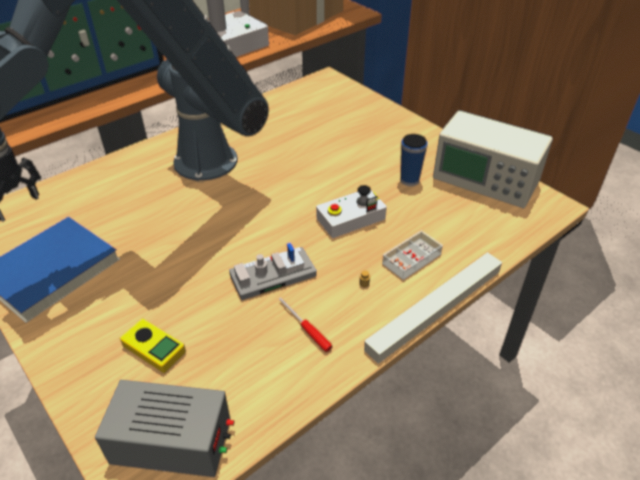

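View pics/top0.png

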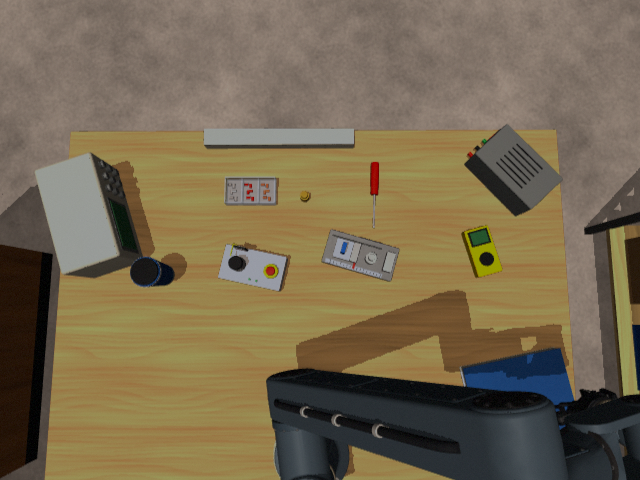

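View pics/wrist0.png

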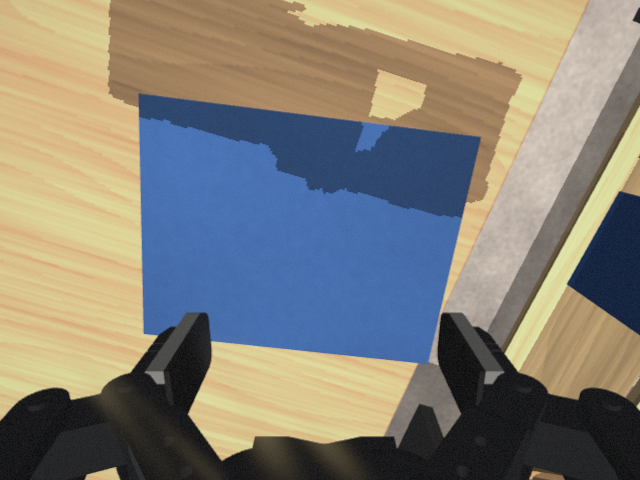

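```bash
cat > h.py <<'E'
from station import manip
import numpy as np, cv2
def ray(s,uv,z):
    R,t,K=s["R"],s["t"],s["camera_matrix"]
    c=-R.T@t; d=R.T@np.linalg.inv(K)@np.array([uv[0],uv[1],1.])
    return c+d*(z-c[2])/d[2]
def proj(s,X):
    p=s["camera_matrix"]@(s["R"]@np.asarray(X)+s["t"]); return p[:2]/p[2]
def blob(m,off=(0,0)):
    n,l,st,ce=cv2.connectedComponentsWithStats(m.astype(np.uint8)); 
    return [(st[i][4],ce[i]+off,st[i][:4]) for i in np.argsort(-st[1:,4])+1 if st[i][4]>8][:4] if n>1 else []
def tri(s1,u1,s2,u2):
    P=[s["camera_matrix"]@np.c_[s["R"],s["t"]] for s in(s1,s2)]
    X=cv2.triangulatePoints(P[0],P[1],np.array(u1,float).reshape(2,1),np.array(u2,float).reshape(2,1)); return (X[:3]/X[3]).ravel()
E
python3 - <<'E'
from h import *
s=manip.snapshot("top");p=s["pixels"]
cv2.imwrite("pics/g1.png",cv2.resize(p[220:300,205:415],None,fx=3.8,fy=3.8,interpolation=cv2.INTER_CUBIC)[:,:,::-1])
s=manip.snapshot("scene");p=s["pixels"]
cv2.imwrite("pics/s1.png",cv2.resize(p[170:310,220:400],None,fx=4.2,fy=4.2,interpolation=cv2.INTER_CUBIC)[:,:,::-1])
E
```

```text
(no output)
```

View pics/g1.png

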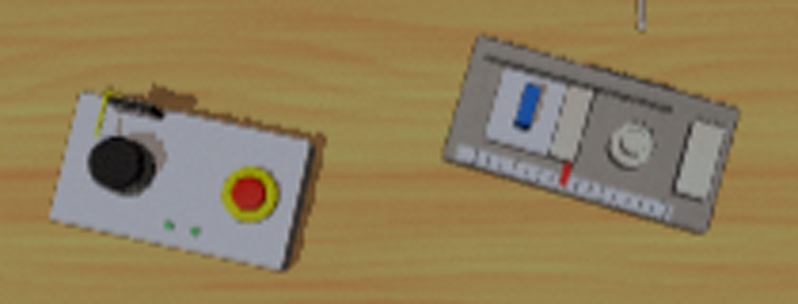

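View pics/s1.png

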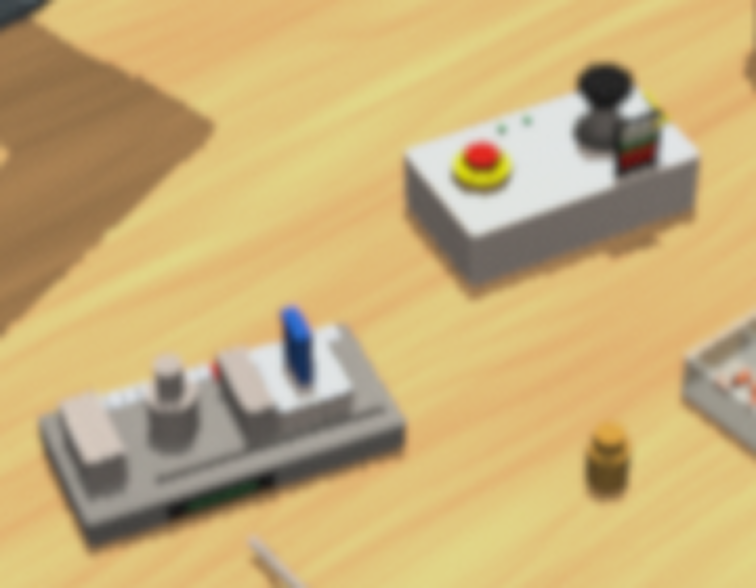

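Run:
```python
from h import *
s=manip.snapshot("top");c=manip.snapshot("scene")
T=lambda u:(np.array(u)+.5)/3.8-.5+np.array([205,220])
S=lambda u:(np.array(u)+.5)/4.2-.5+np.array([220,170])
G=[ray(s,T(u),.025) for u in[(482,37),(738,108),(705,233),(443,160)]]
St=[ray(s,T(u),.05) for u in[(82,93),(315,140),(283,270),(50,220)]]
for n,g in(("gauge",G),("station",St)):
    g=np.array(g)[:,:2]; ctr=g.mean(0); yv=(g[0]+g[3]-g[1]-g[2]);xv=g[0]+g[1]-g[2]-g[3]
    L=np.linalg.norm(yv)/2,np.linalg.norm(xv)/2
    yy=np.arctan2(-yv[0],yv[1]); print(n,ctr,"yaw",yy,np.arctan2(xv[1],xv[0]),L)
hs=cv2.cvtColor(s["pixels"],cv2.COLOR_RGB2HSV); 
m=(hs[...,0]>100)&(hs[...,0]<130)&(hs[...,1]>150)
b=blob(m[220:300,300:420],(300,220)); print(b)
# top of tab: far end
print("tab", ray(s,b[0][1],.08))
# shaft top, knob top, tab top in both views
for n,u,v,z in(("shaft",(632,142),(169,363),.080),("knob",(116,163),(604,79),.1),("stop",(249,193),(483,155),.07),("tab",(530,103),(294,316),.088)):
    print(n,ray(s,T(u),z),ray(c,S(v),z),tri(s,T(u),c,S(v)))
```

```text
gauge [ 0.55731773 -0.13996098] yaw -0.2754659667552906 -0.29259780264013746 (np.float64(0.20528586380687), np.float64(0.09962370093744867))
station [0.52042938 0.16922334] yaw -0.20630659480419095 -0.226223311987002 (np.float64(0.17947459640949523), np.float64(0.09901794091616417))
[(np.int32(41), array([343.46341463, 247.46341463]), array([41, 22,  6, 12], dtype=int32))]
tab [ 0.57257513 -0.08892941  0.08      ]
shaft [ 0.5456257  -0.16531857  0.08      ] [ 0.54764571 -0.16545504  0.08      ] [ 0.54611531 -0.16495185  0.07849547]
knob [0.52914361 0.20939438 0.1       ] [0.53258334 0.20838256 0.1       ] [0.52983397 0.21055362 0.09715251]
stop [0.50942951 0.11657923 0.07      ] [0.51329865 0.11716729 0.07      ] [0.51058199 0.11825117 0.06747913]
tab [ 0.57362967 -0.09041916  0.088     ] [ 0.57073976 -0.08727826  0.088     ] [ 0.57354293 -0.08977082  0.09150329]
```

```bash
cat >> h.py <<'E'
from scipy.spatial.transform import Rotation as Ro
def to_tool(P):
    s=manip.sense(); R=Ro.from_quat(s["tool_rot"]).as_matrix()
    return R.T@(np.asarray(P)-s["tcp_pos"])*100, R
def gauge(c,yaw,p): 
    a=np.cos(yaw);b=np.sin(yaw); return np.array([c[0]+a*p[0]-b*p[1],c[1]+b*p[0]+a*p[1],p[2]])
E
python3 - <<'E'
from h import *
P=gauge((.5573,-.14),-.283,(.001,.095,.16)); d,R=to_tool(P); print(P,d);print(R.round(3)); 
print("yaw of tool y",np.arctan2(R[1,1],R[0,1]))
E
```

```text
[ 0.58478779 -0.04905814  0.16      ] [  4.5402054  -39.38156215 -53.94205666]
[[-0.     0.315 -0.949]
 [ 0.001 -0.949 -0.315]
 [-1.    -0.001 -0.   ]]
yaw of tool y -1.2499620106991505
```

```bash
python3 -m jog '{"linear":[[0,-1,-1],[0,-3,-4],[0,-5,-7],[0,-7,-10],[0,-9.5,-13],[0,-12,-16],[0,-14.5,-20],[0,-17,-23],[0,-19.5,-27],[0,-22,-30],[0,-24.5,-34],[0,-27,-37],[0,-29.5,-40.5],[0,-32,-44],[0,-34.5,-47],[0,-36.5,-50],[0,-38,-52],[0,-39,-53.5],[0,-39.4,-53.9],[0,-39.4,-53.9]],"twist":[-0.05,-0.1,-0.15,-0.2,-0.25,-0.3,-0.35,-0.4,-0.45,-0.5,-0.55,-0.6,-0.65,-0.7,-0.75,-0.8,-0.85,-0.9,-0.95,-0.967],"claw":[-1,-1,-1,-1,-1,-1,-1,-1,-1,-1,-1,-1,-1,-1,-1,-1,-1,-1,-1,-1]}'
python3 - <<'E'
from h import *
s=manip.snapshot("wrist"); cv2.imwrite("pics/w1.png",s["pixels"][:,:,::-1])
print(manip.sense())
E
```

```text
t: 2.02
tcp_pos: [0.5852, -0.0473, 0.2053]
tool_rot: [0.565, 0.426, -0.564, 0.426]
force: [-0.1, 0.2, -0.4]
finger_gap: -0.001
{'t': 2.0667, 'q': array([-2.72923186e-01,  4.75723275e-01,  1.53174398e+00, -1.92240486e-04,
        1.13438271e+00,  7.33527784e-03]), 'qd': array([-0.03157132, -0.00695049,  0.01735715, -0.00531125, -0.00023409,
        0.046889  ]), 'tau': array([ 7.83514269e-01, -4.10888886e+01, -1.73949641e+01,  7.60519411e-02,
       -2.35304068e-02, -7.79337971e-02]), 'tcp_pos': array([ 0.58448799, -0.04839475,  0.20525634]), 'tool_rot': array([-0.56481305, -0.42532126,  0.56502141, -0.42525152]), 'force': array([ 0.21541394, -0.15636172, -0.18639419]), 'ft_torque': array([-0.02020131, -0.04289678, -0.03216845]), 'finger_gap': -0.0043179319480529535}
```

View pics/w1.png

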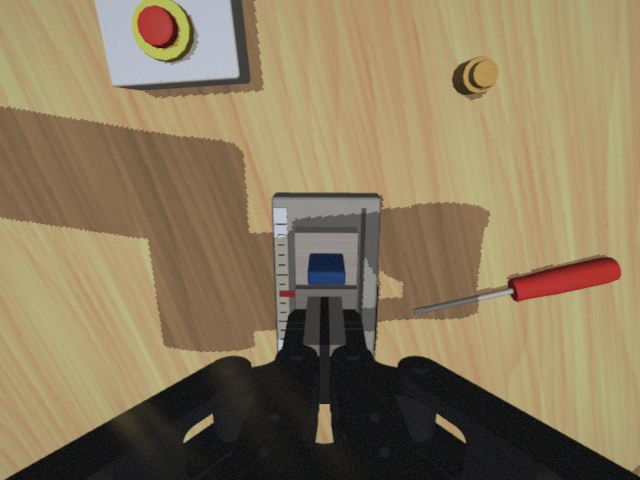

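Run:
```python
from h import *
s=manip.snapshot("wrist"); p=s["pixels"]
cv2.imwrite("pics/w1z.png",cv2.resize(p[185:325,260:400],None,fx=4,fy=4,interpolation=cv2.INTER_CUBIC)[:,:,::-1])
print("cam",-s["R"].T@s["t"], "tcp px",proj(s,manip.sense()["tcp_pos"]))
hs=cv2.cvtColor(p,cv2.COLOR_RGB2HSV)
m=(hs[...,0]>100)&(hs[...,0]<130)&(hs[...,1]>120)
m[:220]=0;m[320:]=0
print(blob(m));
```

```text
cam [0.60657407 0.02732496 0.3731192 ] tcp px [323.39033033 293.77542742]
[(np.int32(1042), array([326.50383877, 267.81381958]), array([309, 253,  37,  30], dtype=int32))]
```

View pics/w1z.png

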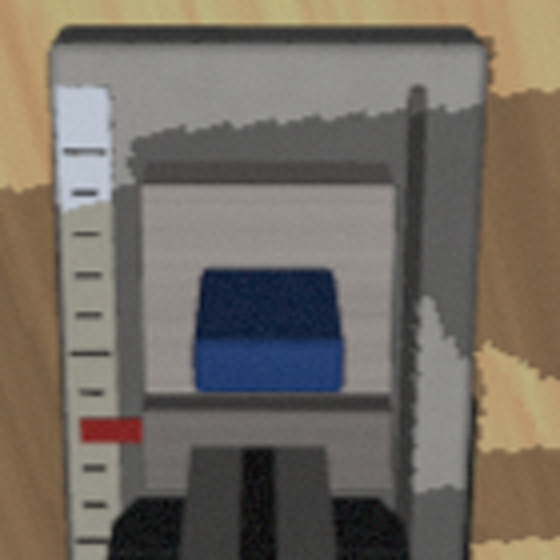

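Run:
```python
from h import *
s=manip.snapshot("wrist")
Z=lambda u:(np.array(u)+.5)/4-.5+np.array([260,185])
q=[ray(s,Z(u),.088) for u in[(195,338.5),(342.5,338.5),(344,391),(194,391)]]
print(np.array(q).round(4)); c=np.mean(q,0); e=q[1]-q[0]; print(c,np.linalg.norm(e),np.linalg.norm(q[0]-q[3]),"yaw x",np.arctan2(e[1],e[0]))
print("bed far corners",ray(s,Z((50,45)),.025),ray(s,Z((490,45)),.025))
# finger front edge target: 
yaw=np.arctan2(e[1],e[0])
for y in(.035,.03,.017,-.0205,-.0285):
    P=gauge(c[:2],-.285,(0,y,.058)); print(y,P,to_tool(P)[0])
```

```text
[[ 0.5625 -0.0799  0.088 ]
 [ 0.5901 -0.0879  0.088 ]
 [ 0.5874 -0.0987  0.088 ]
 [ 0.559  -0.0905  0.088 ]]
[ 0.57475079 -0.08921609  0.088     ] 0.0287374197971779 0.011120547760635433 yaw x -0.28147899172177404
bed far corners [ 0.54201501 -0.02666184  0.025     ] [ 0.63676944 -0.05408944  0.025     ]
0.035 [ 0.5845913  -0.05562793  0.058     ] [14.73295607  0.23931043  0.55451076]
0.03 [ 0.58318551 -0.06042624  0.058     ] [14.73313195  0.23889853  1.05451056]
0.017 [ 0.57953046 -0.07290184  0.058     ] [14.73358922  0.2378276   2.35451004]
-0.0205 [ 0.56898706 -0.10888915  0.058     ] [14.73490828  0.23473836  6.10450854]
-0.0285 [ 0.5667378  -0.11656645  0.058     ] [14.73518968  0.23407932  6.90450822]
```

```bash
python3 -m jog '{"linear":[[1,0.2,0],[3,0.2,0],[5,0.2,0],[7,0.2,0],[9,0.2,0],[11,0.2,0],[13,0.2,0],[14,0.2,0],[14.5,0.2,0],[14.5,0.2,0],[14.5,0.2,0],[14.5,0.2,0]],"twist":[0,0,0,0,0,0,0,0,0,0,0,0],"claw":[-1,-1,-1,-1,-1,-1,-1,-1,-1,-1,-1,-1]}'
python3 -m jog '{"linear":[[0,0,0.4],[0,0,0.8],[0,0,1.2],[0,0,1.6],[0,0,2],[0,0,2.4],[0,0,2.8],[0,0,3.2],[0,0,3.6],[0,0,4],[0,0,4.3],[0,0,4.6],[0,0,4.8],[0,0,5],[0,0,5.2],[0,0,5.2],[0,0,5.2]],"twist":[0,0,0,0,0,0,0,0,0,0,0,0,0,0,0,0,0],"claw":[-1,-1,-1,-1,-1,-1,-1,-1,-1,-1,-1,-1,-1,-1,-1,-1,-1]}'
python3 - <<'E'
from h import *
s=manip.snapshot("wrist"); cv2.imwrite("pics/w2.png",s["pixels"][:,:,::-1])
s=manip.snapshot("scene");cv2.imwrite("pics/s2.png",cv2.resize(s["pixels"][170:310,220:400],None,fx=4.2,fy=4.2,interpolation=cv2.INTER_CUBIC)[:,:,::-1])
print(manip.sense()["force"],manip.sense()["tcp_pos"])
E
```

```text
t: 3.17
tcp_pos: [0.5872, -0.0502, 0.0615]
tool_rot: [0.566, 0.424, -0.565, 0.425]
force: [0.8, 0.2, -0.5]
finger_gap: 0.0
t: 4.58
tcp_pos: [0.5718, -0.0998, 0.0604]
tool_rot: [-0.565, -0.424, 0.566, -0.425]
force: [1.0, 2.5, 0.9]
finger_gap: 0.002
[1.17133514 2.51432117 0.84592039] [ 0.57177494 -0.09973669  0.06042896]
```

View pics/w2.png

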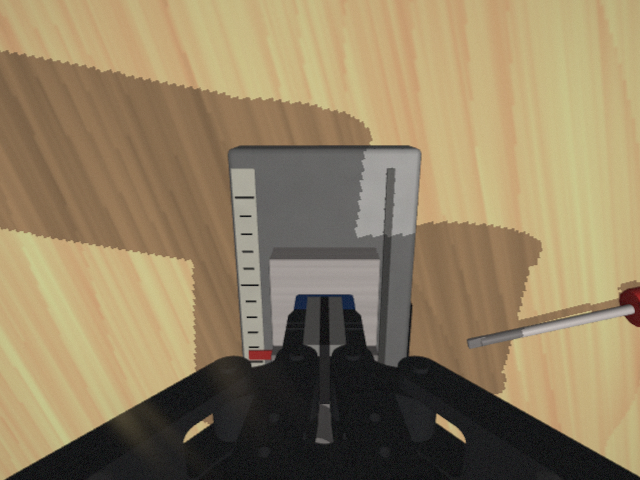

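View pics/s2.png

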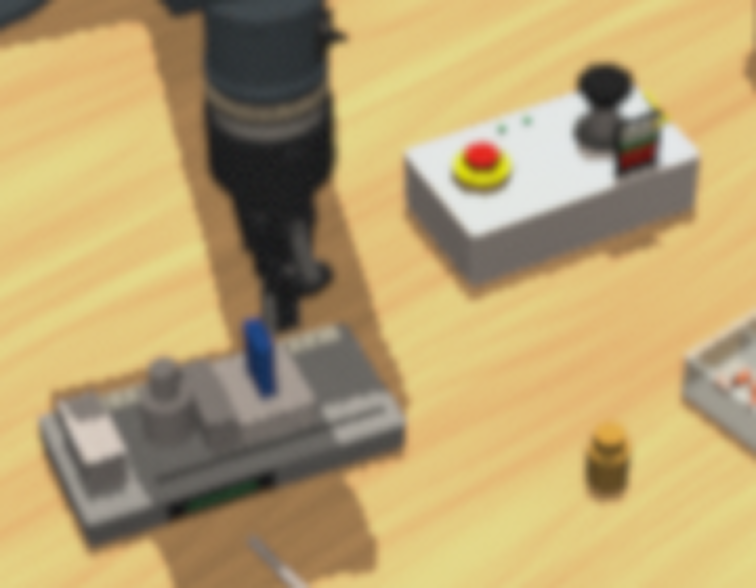

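The tab is being pushed cleanly from behind (force about 2.5 N), and the jaw is about to reach the shaft. I'll continue.

```bash
python3 -m jog '{"linear":[[0,0,0.3],[0,0,0.6],[0,0,0.9],[0,0,1.1],[0,0,1.3],[0,0,1.4],[0,0,1.5],[0,0,1.5],[0,0,1.5]],"twist":[0,0,0,0,0,0,0,0,0],"claw":[-1,-1,-1,-1,-1,-1,-1,-1,-1]}'
python3 -m jog '{"linear":[[0,0,0.1],[0,0,0.2],[0,0,0.2],[0,0,0.2]],"twist":[0,0,0,0],"claw":[-1,-1,-1,-1]}'
```

```text
t: 5.43
tcp_pos: [0.5675, -0.1144, 0.0604]
tool_rot: [-0.565, -0.424, 0.566, -0.425]
force: [1.6, 3.8, 0.2]
finger_gap: 0.002
t: 5.77
tcp_pos: [0.567, -0.1161, 0.0604]
tool_rot: [-0.565, -0.424, 0.566, -0.425]
force: [1.1, 3.5, 0.3]
finger_gap: 0.003
```

```bash
python3 -m jog '{"linear":[[0,0,0.1],[0,0,0.2],[0,0,0.2],[0,0,0.2]],"twist":[0,0,0,0],"claw":[-1,-1,-1,-1]}'
python3 -m jog '{"linear":[[0,0,0.1],[0,0,0.1],[0,0,0.1]],"twist":[0,0,0],"claw":[-1,-1,-1]}'
```

```text
t: 6.1
tcp_pos: [0.5664, -0.1181, 0.0604]
tool_rot: [-0.565, -0.424, 0.566, -0.425]
force: [2.1, 3.8, 0.3]
finger_gap: 0.003
t: 6.35
tcp_pos: [0.5662, -0.119, 0.0604]
tool_rot: [-0.565, -0.424, 0.566, -0.424]
force: [0.7, 3.5, 0.8]
finger_gap: 0.003
```

```bash
python3 -m jog '{"linear":[[0,0,0.1],[0,0,0.2],[0,0,0.2],[0,0,0.2]],"twist":[0,0,0,0],"claw":[-1,-1,-1,-1]}'
python3 - <<'E'
from h import *
s=manip.snapshot("scene");cv2.imwrite("pics/s3.png",cv2.resize(s["pixels"][240:310,225:325],None,fx=8,fy=8,interpolation=cv2.INTER_CUBIC)[:,:,::-1])
E
```

```text
t: 6.68
tcp_pos: [0.5659, -0.1198, 0.0604]
tool_rot: [0.566, 0.425, -0.565, 0.424]
force: [2.2, 7.0, 1.5]
finger_gap: 0.003
```

View pics/s3.png

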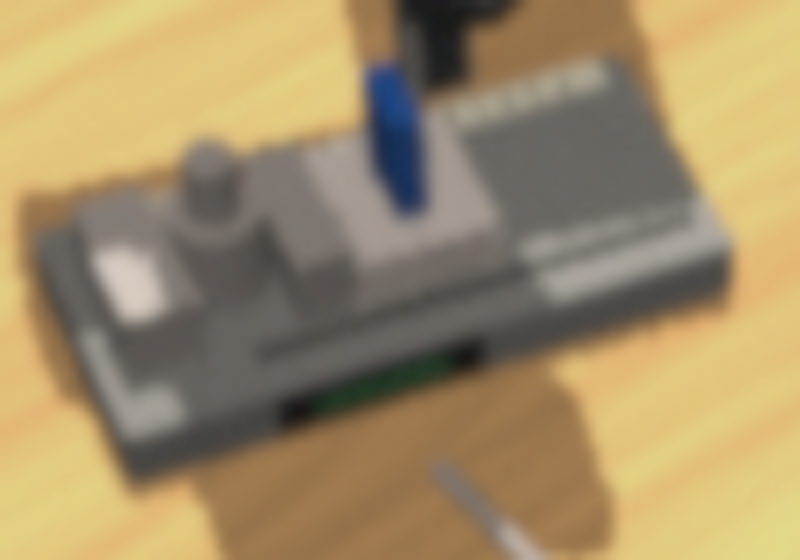

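Force is rising while the tool stops advancing, and the picture shows the shaft between both jaws. Next I'll firm up the nip.

```bash
python3 -m jog '{"linear":[[0,0,0.1],[0,0,0.2],[0,0,0.3],[0,0,0.3],[0,0,0.3]],"twist":[0,0,0,0,0],"claw":[-1,-1,-1,-1,-1]}'
```

```text
t: 7.15
tcp_pos: [0.5658, -0.1201, 0.0604]
tool_rot: [0.568, 0.425, -0.564, 0.423]
force: [5.4, 13.8, 1.7]
finger_gap: -0.0
```

```bash
python3 -m jog '{"linear":[[0,0,0.1],[0,0,0.2],[0,0,0.3],[0,0,0.4],[0,0,0.4],[0,0,0.4]],"twist":[0,0,0,0,0,0],"claw":[-1,-1,-1,-1,-1,-1]}'
python3 - <<'E'
from h import *
s=manip.sense();print(s["force"])
# tab centre from finger: tcp - 17mm along push
c=(.57475,-.08922)
d=np.array([s["tcp_pos"][0]-c[0],s["tcp_pos"][1]-c[1]]);a=-.283
print("tcp rel old tab (gauge)",d[0]*np.cos(a)+d[1]*np.sin(a),-d[0]*np.sin(a)+d[1]*np.cos(a))
E
```

```text
t: 7.65
tcp_pos: [0.5655, -0.1208, 0.0608]
tool_rot: [0.57, 0.425, -0.563, 0.421]
force: [9.2, 22.5, 3.3]
finger_gap: 0.0
[ 9.24192388 22.45437825  3.29463851]
tcp rel old tab (gauge) -6.809701824265872e-05 -0.03292741798684922
```

Now about 24 N and stalled. Backing off, then up, and checking.

```bash
python3 -m jog '{"linear":[[0,0,-0.3],[0,0,-0.8],[0,0,-1.5],[0,0,-2.3],[0,0,-3],[-2,0,-3.5],[-5,0,-3.5],[-8,0,-3.5],[-11,0,-3.5],[-13,0,-3.5],[-14,0,-3.5],[-14,0,-3.5],[-14,0,-3.5]],"twist":[0,0,0,0,0,0,0,0,0,0,0,0,0],"claw":[-1,-1,-1,-1,-1,-1,-1,-1,-1,-1,-1,-1,-1]}'
python3 - <<'E'
from h import *
s=manip.snapshot("wrist"); cv2.imwrite("pics/w4.png",s["pixels"][:,:,::-1])
s=manip.snapshot("scene");cv2.imwrite("pics/s4.png",cv2.resize(s["pixels"][240:310,225:325],None,fx=8,fy=8,interpolation=cv2.INTER_CUBIC)[:,:,::-1])
s=manip.snapshot("top");cv2.imwrite("pics/t4.png",s["pixels"][:,:,::-1])
E
```

```text
t: 8.73
tcp_pos: [0.573, -0.094, 0.1999]
tool_rot: [-0.565, -0.425, 0.566, -0.424]
force: [0.1, -0.7, -0.2]
finger_gap: 0.001
```

View pics/w4.png

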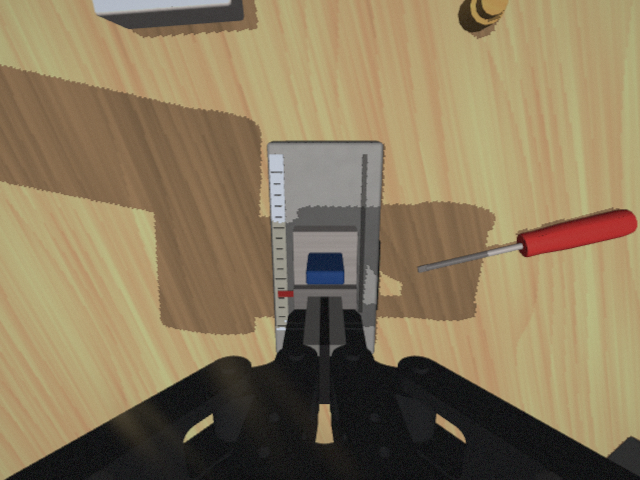

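View pics/s4.png

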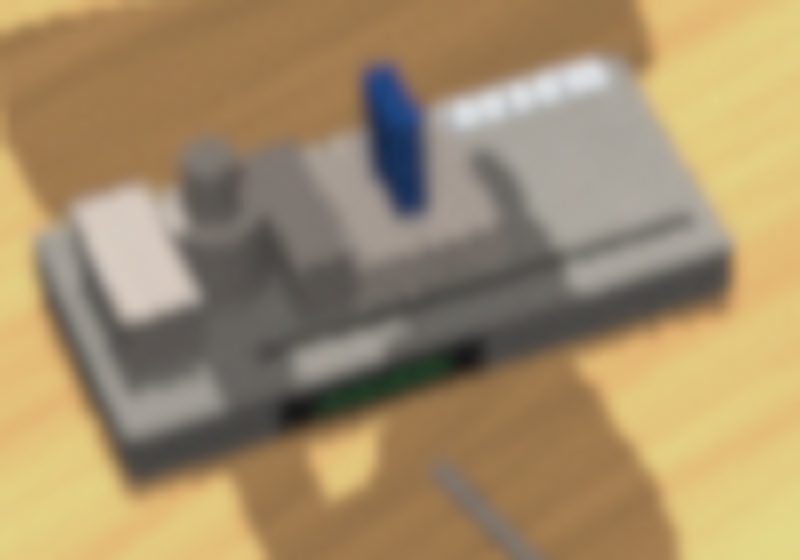

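View pics/t4.png

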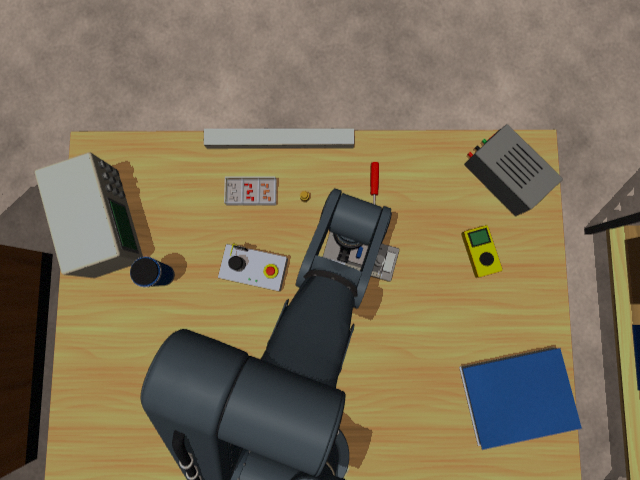

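Run:
```python
from h import *
s=manip.snapshot("wrist");p=s["pixels"]
hs=cv2.cvtColor(p,cv2.COLOR_RGB2HSV)
m=(hs[...,0]>100)&(hs[...,0]<130)&(hs[...,1]>120)
m[:220]=0;m[320:]=0
b=blob(m)[0];x,y,w,h=b[2];print(b)
col=p[:,x+w//2,2][y-2:y+h+2];print(col)
e=ray(s,(x+w/2-.5,142.5),.025); 
back=ray(s,(x+w/2-.5,y+h-.5),.088) # front (-y) edge of tab top
print("front edge of tab top to bed end (expect .104):",np.linalg.norm((e-back)[:2]))
print(to_tool((.5305,.2095,.16))[0])
```

```text
(np.int32(1118), array([326.56708408, 269.69320215]), array([308, 254,  38,  32], dtype=int32))
[140  98  62  55  60  60  55  62  60  58  58  58  59  59  56  57  62  59
  57  67  93 105 112 114 112 111 112 113 110 111 111 111 102  80  60  57]
front edge of tab top to bed end (expect .104): 0.10312701096084537
[  3.90286582 -12.46770699 -27.94055215]
```

Jaw is confirmed shut: the tab-to-bed-end distance is 103 mm, where 104 mm is expected. Next is the plunger.

```bash
python3 -m jog '{"linear":[[0,-0.5,-1],[0,-1.5,-3],[0,-2.7,-6],[0,-4,-9],[0,-5.4,-12],[0,-6.7,-15],[0,-8,-18],[0,-9.4,-21],[0,-10.7,-24],[0,-11.6,-26],[0,-12.3,-27.5],[0,-12.5,-27.9],[0,-12.5,-27.9],[0,-12.5,-27.9],[0,-12.5,-27.9]],"twist":[0,0,0,0,0,0,0,0,0,0,0,0,0,0,0],"claw":[-1,-1,-1,-1,-1,-1,-1,-1,-1,-1,-1,-1,-1,-1,-1]}'
python3 - <<'E'
from h import *
s=manip.snapshot("wrist"); cv2.imwrite("pics/w5.png",s["pixels"][:,:,::-1])
print(proj(s,(.5305,.2095,.1)))
E
```

```text
t: 10.18
tcp_pos: [0.5313, 0.2079, 0.2001]
tool_rot: [-0.565, -0.424, 0.566, -0.424]
force: [0.3, 0.0, -0.1]
finger_gap: -0.003
[322.27111897 229.88838297]
```

View pics/w5.png

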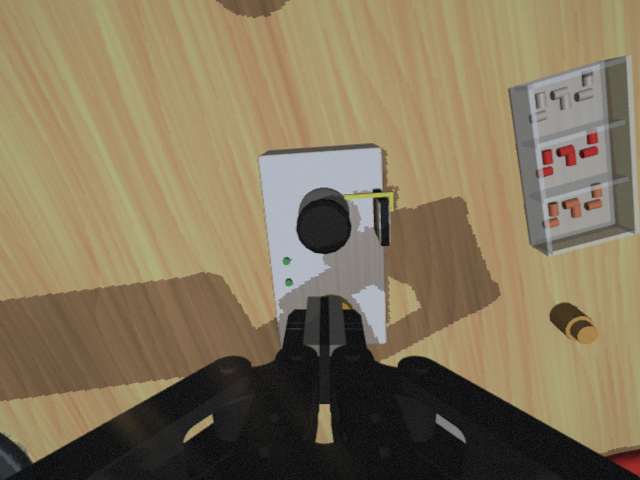

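Run:
```python
from h import *
s=manip.snapshot("wrist"); p=s["pixels"]
cv2.imwrite("pics/w5z.png",cv2.convertScaleAbs(cv2.resize(p[170:270,270:410],None,fx=5,fy=5,interpolation=cv2.INTER_CUBIC)[:,:,::-1],alpha=2))
for u in((323.5,226),): print(ray(s,u,.1),to_tool(ray(s,u,.1))[0])
```

```text
[0.53229764 0.21182668 0.1       ] [10.03131244 -0.04579674 -0.42015585]
```

View pics/w5z.png

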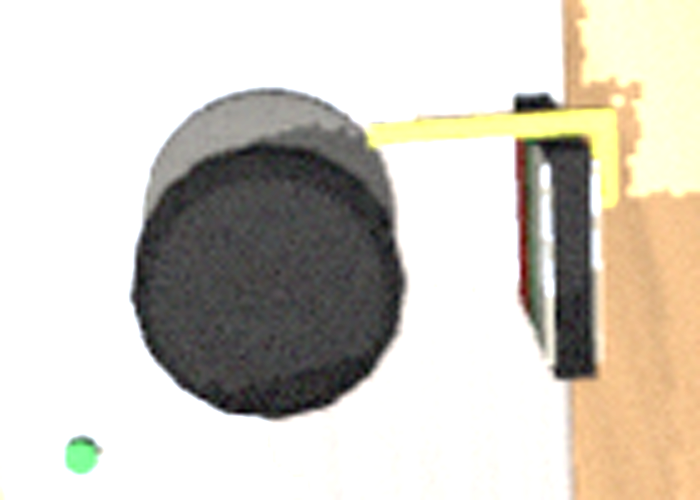

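```bash
python3 -m jog '{"linear":[[1,0,-0.2],[2.5,0,-0.4],[4,0,-0.4],[5.5,0,-0.4],[7,0,-0.4],[8.3,0,-0.4],[9,0,-0.4],[9.4,0,-0.4],[9.4,0,-0.4],[9.4,0,-0.4],[9.4,0,-0.4]],"twist":[0,0,0,0,0,0,0,0,0,0,0],"claw":[-1,-1,-1,-1,-1,-1,-1,-1,-1,-1,-1]}'
python3 - <<'E'
from h import *
s=manip.snapshot("wrist");cv2.imwrite("pics/w6.png",s["pixels"][:,:,::-1])
s=manip.snapshot("scene");cv2.imwrite("pics/s6.png",cv2.resize(s["pixels"][170:240,310:400],None,fx=8,fy=8,interpolation=cv2.INTER_CUBIC)[:,:,::-1])
E
```

```text
t: 11.2
tcp_pos: [0.5331, 0.2127, 0.1071]
tool_rot: [0.566, 0.424, -0.565, 0.425]
force: [0.4, 0.2, -0.1]
finger_gap: 0.002
```

View pics/w6.png

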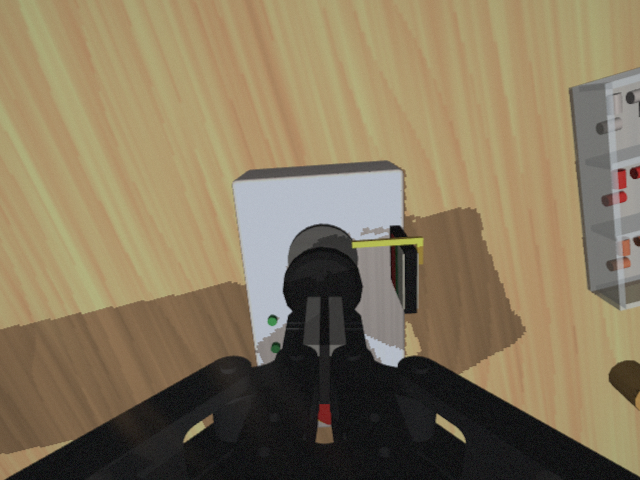

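View pics/s6.png

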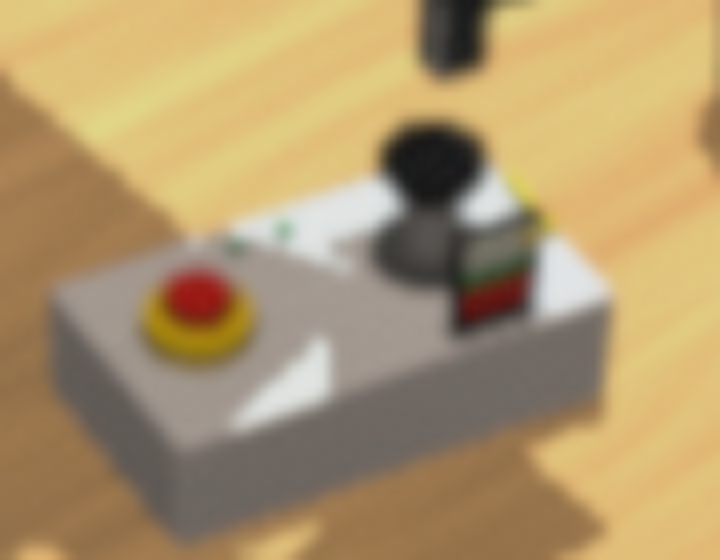

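Run:
```python
from h import *
s=manip.snapshot("scene");P=manip.sense()["tcp_pos"];u=proj(s,P);print(P,u,proj(s,(.5323,.2115,.1)))
im=s["pixels"].copy(); 
cv2.imwrite("pics/s7.png",cv2.resize(im[110:240,290:450],None,fx=4.6,fy=4.6,interpolation=cv2.INTER_CUBIC)[:,:,::-1])
print((u-[290,110])*4.6)
```

```text
[0.53296883 0.21282742 0.10717558] [364.78699993 185.86486418] [364.16008501 187.94457441]
[344.02019967 348.97837521]
```

View pics/s7.png

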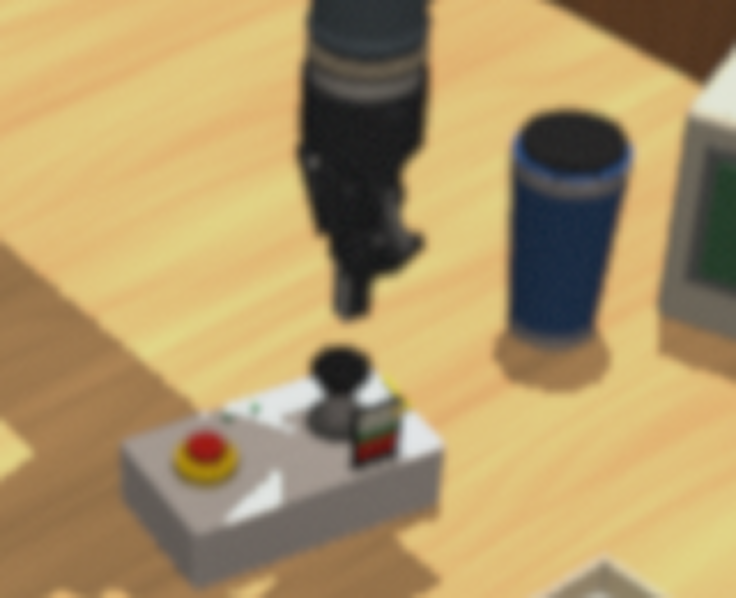

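```bash
python3 - <<'E'
from h import *
s=manip.snapshot("wrist");P=manip.sense()["tcp_pos"]
for d in(0,.01,.023,.03): print(d,proj(s,P+[0,0,d]))
cv2.imwrite("pics/w6z.png",cv2.convertScaleAbs(cv2.resize(s["pixels"][240:370,270:380],None,fx=4.6,fy=4.6,interpolation=cv2.INTER_CUBIC)[:,:,::-1],alpha=2.5))
E
python3 -m jog '{"linear":[[0.2,0.1,0],[0.4,0.1,0],[0.5,0.1,0],[0.5,0.1,0],[0.5,0.1,0]],"twist":[0,0,0,0,0],"claw":[-1,-1,-1,-1,-1]}'
python3 -m jog '{"linear":[[0.1,0,0],[0.2,0,0],[0.3,0,0],[0.3,0,0],[0.3,0,0]],"twist":[0,0,0,0,0],"claw":[-1,-1,-1,-1,-1]}'
```

```text
0 [323.52959255 292.16213789]
0.01 [323.51150827 301.80986549]
0.023 [323.48481944 316.0480166 ]
0.03 [323.46868604 324.65497306]
t: 11.82
tcp_pos: [0.5332, 0.2124, 0.1012]
tool_rot: [-0.565, -0.425, 0.566, -0.424]
force: [-0.0, -0.0, 0.5]
finger_gap: 0.0
t: 12.23
tcp_pos: [0.5333, 0.2124, 0.0983]
tool_rot: [-0.565, -0.425, 0.566, -0.424]
force: [-0.9, 0.2, -0.1]
finger_gap: -0.001
```

View pics/w6z.png

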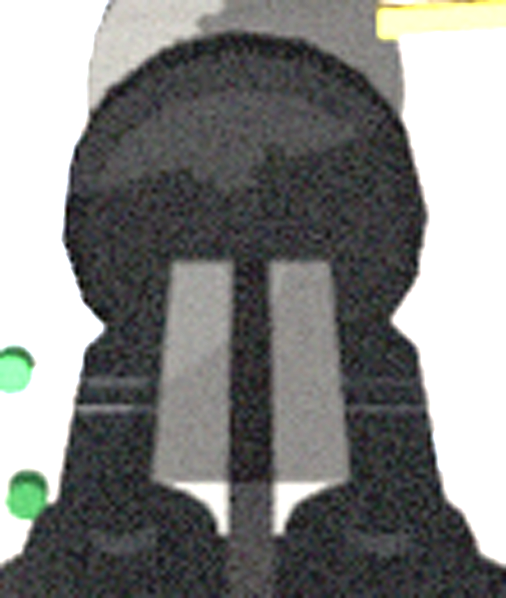

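The visible fingertips sit some 15–20 mm short of the nominal TCP, so I'll find the knob by force.

```bash
python3 -m jog '{"linear":[[0.2,0,0],[0.4,0,0],[0.6,0,0],[0.7,0,0],[0.7,0,0],[0.7,0,0]],"twist":[0,0,0,0,0,0],"claw":[-1,-1,-1,-1,-1,-1]}'
python3 - <<'E'
from h import *
s=manip.snapshot("scene");im=s["pixels"]
cv2.imwrite("pics/s8.png",cv2.resize(im[150:240,310:420],None,fx=6.5,fy=6.5,interpolation=cv2.INTER_CUBIC)[:,:,::-1])
E
```

```text
t: 12.73
tcp_pos: [0.5333, 0.2124, 0.0913]
tool_rot: [-0.565, -0.425, 0.566, -0.424]
force: [0.0, 0.1, -0.2]
finger_gap: 0.001
```

View pics/s8.png

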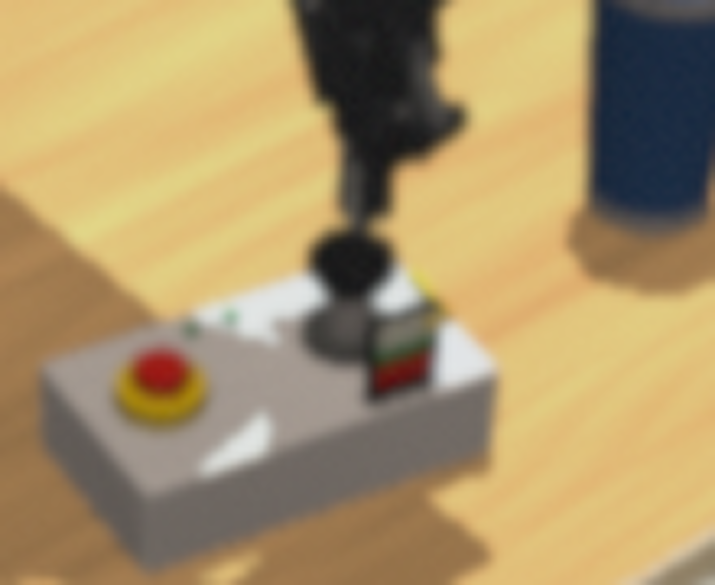

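```bash
python3 -m jog '{"linear":[[0,0,0.2],[0,0,0.4],[0,0,0.4],[0.2,0,0.4],[0.4,0,0.4],[0.4,0,0.4],[0.4,0,0.4]],"twist":[0,0,0,0,0,0,0],"claw":[-1,-1,-1,-1,-1,-1,-1]}'
python3 -m jog '{"linear":[[0.1,0,0],[0.2,0,0],[0.2,0,0],[0.2,0,0]],"twist":[0,0,0,0],"claw":[-1,-1,-1,-1]}'
python3 -m jog '{"linear":[[0.1,0,0],[0.2,0,0],[0.2,0,0],[0.2,0,0]],"twist":[0,0,0,0],"claw":[-1,-1,-1,-1]}'
```

```text
t: 13.37
tcp_pos: [0.5321, 0.2086, 0.0872]
tool_rot: [-0.565, -0.425, 0.566, -0.424]
force: [-0.1, -0.0, -0.3]
finger_gap: 0.0
t: 13.7
tcp_pos: [0.5322, 0.2086, 0.0853]
tool_rot: [-0.565, -0.425, 0.566, -0.424]
force: [0.0, -0.8, -0.1]
finger_gap: 0.002
t: 14.03
tcp_pos: [0.5322, 0.2086, 0.0833]
tool_rot: [-0.565, -0.425, 0.566, -0.424]
force: [-0.2, -0.6, -0.2]
finger_gap: -0.002
```

```bash
python3 -m jog '{"linear":[[0.1,0,0],[0.2,0,0],[0.2,0,0],[0.2,0,0]],"twist":[0,0,0,0],"claw":[-1,-1,-1,-1]}'
python3 -m jog '{"linear":[[0.1,0,0],[0.2,0,0],[0.2,0,0],[0.2,0,0]],"twist":[0,0,0,0],"claw":[-1,-1,-1,-1]}'
python3 - <<'E'
from h import *
s=manip.snapshot("scene");im=s["pixels"]
cv2.imwrite("pics/s9.png",cv2.resize(im[150:240,310:420],None,fx=6.5,fy=6.5,interpolation=cv2.INTER_CUBIC)[:,:,::-1])
s=manip.snapshot("wrist")
cv2.imwrite("pics/w9.png",cv2.resize(s["pixels"][180:380,240:440],None,fx=2.9,fy=2.9)[:,:,::-1])
E
```

```text
t: 14.37
tcp_pos: [0.5322, 0.2085, 0.0813]
tool_rot: [-0.565, -0.425, 0.566, -0.424]
force: [0.6, 0.0, 0.6]
finger_gap: 0.001
t: 14.7
tcp_pos: [0.5322, 0.2086, 0.0793]
tool_rot: [-0.565, -0.425, 0.566, -0.424]
force: [-0.2, -0.4, 0.2]
finger_gap: -0.002
```

View pics/s9.png

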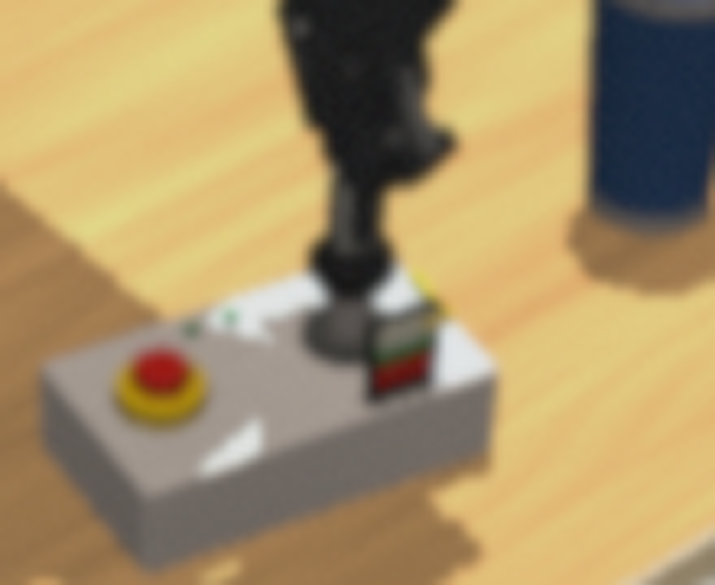

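View pics/w9.png

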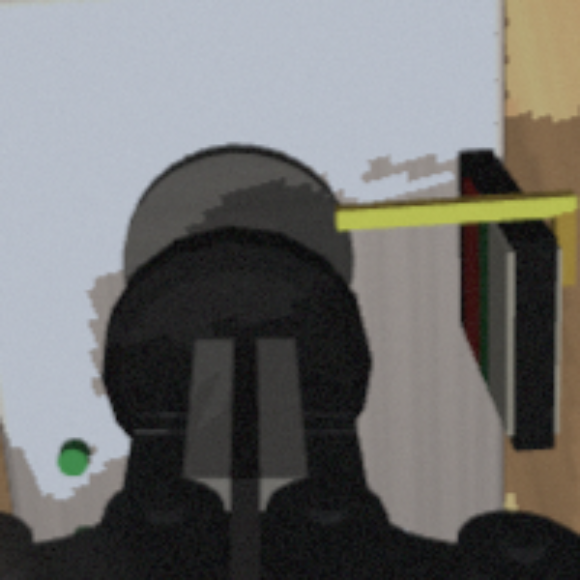

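```bash
python3 -m jog '{"linear":[[0.1,0,0],[0.2,0,0],[0.2,0,0],[0.2,0,0]],"twist":[0,0,0,0],"claw":[-1,-1,-1,-1]}'
python3 -m jog '{"linear":[[0.1,0,0],[0.2,0,0],[0.2,0,0],[0.2,0,0]],"twist":[0,0,0,0],"claw":[-1,-1,-1,-1]}'
```

```text
t: 15.13
tcp_pos: [0.5322, 0.2086, 0.0773]
tool_rot: [-0.565, -0.425, 0.566, -0.424]
force: [-0.4, -0.7, -0.0]
finger_gap: 0.002
t: 15.47
tcp_pos: [0.5322, 0.2086, 0.0753]
tool_rot: [-0.565, -0.425, 0.566, -0.424]
force: [-0.1, -0.0, 0.2]
finger_gap: 0.005
```

```bash
python3 -m jog '{"linear":[[0.1,0,0],[0.2,0,0],[0.2,0,0],[0.2,0,0]],"twist":[0,0,0,0],"claw":[-1,-1,-1,-1]}'
python3 - <<'E'
from h import *
s=manip.snapshot("scene");im=s["pixels"]
cv2.imwrite("pics/s10.png",cv2.resize(im[150:240,310:420],None,fx=6.5,fy=6.5,interpolation=cv2.INTER_CUBIC)[:,:,::-1])
s=manip.snapshot("wrist")
cv2.imwrite("pics/w10.png",cv2.resize(s["pixels"][180:380,240:440],None,fx=2.9,fy=2.9)[:,:,::-1])
E
```

```text
t: 15.8
tcp_pos: [0.5324, 0.2086, 0.0736]
tool_rot: [0.566, 0.424, -0.565, 0.425]
force: [-0.3, 0.1, 2.3]
finger_gap: -0.005
```

View pics/s10.png

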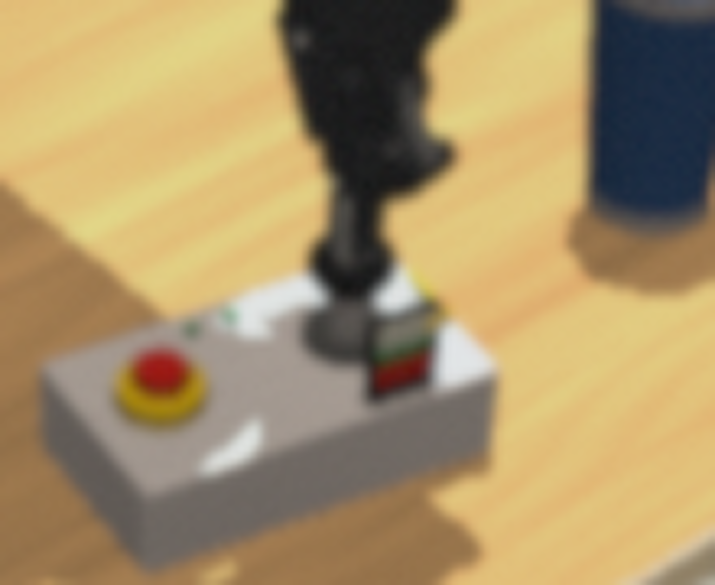

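View pics/w10.png

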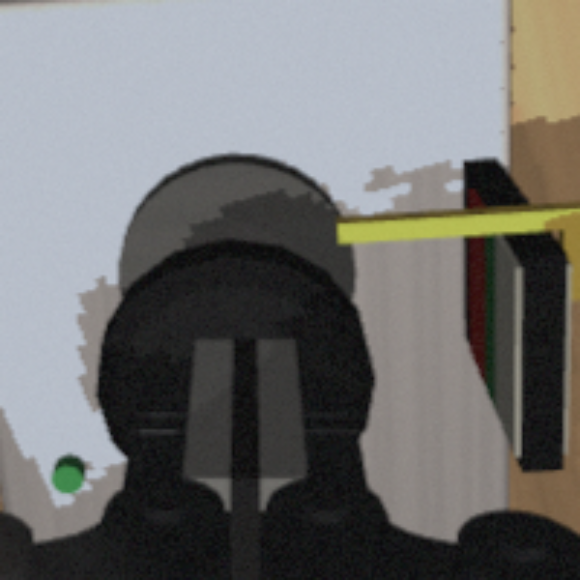

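Contact is at TCP z ≈ 0.074. Half-way should therefore be z ≈ 0.062 at about 8 N.

```bash
python3 -m jog '{"linear":[[0.2,0,0],[0.4,0,0],[0.6,0,0],[0.8,0,0],[0.9,0,0],[0.9,0,0],[0.9,0,0],[0.9,0,0]],"twist":[0,0,0,0,0,0,0,0],"claw":[-1,-1,-1,-1,-1,-1,-1,-1]}'
```

```text
t: 16.57
tcp_pos: [0.5325, 0.2086, 0.0647]
tool_rot: [0.566, 0.424, -0.565, 0.425]
force: [-1.3, -0.9, 5.8]
finger_gap: 0.001
```

```bash
python3 -m jog '{"linear":[[0.1,0,0],[0.2,0,0],[0.25,0,0],[0.25,0,0],[0.25,0,0],[0.25,0,0]],"twist":[0,0,0,0,0,0],"claw":[-1,-1,-1,-1,-1,-1]}'
python3 - <<'E'
from h import *
f=[]
s=manip.snapshot("scene");im=s["pixels"];f.append(manip.sense()["force"])
cv2.imwrite("pics/s11.png",cv2.resize(im[180:225,345:395],None,fx=12,fy=12,interpolation=cv2.INTER_CUBIC)[:,:,::-1])
s=manip.snapshot("wrist");f.append(manip.sense()["force"])
cv2.imwrite("pics/w11.png",cv2.resize(s["pixels"][200:400,240:440],None,fx=2.9,fy=2.9)[:,:,::-1])
s=manip.snapshot("top");f.append(manip.sense()["force"])
print(np.mean(f,0),manip.sense()["tcp_pos"])
E
```

```text
t: 17.07
tcp_pos: [0.5325, 0.2086, 0.0624]
tool_rot: [0.566, 0.424, -0.565, 0.425]
force: [-1.7, -0.5, 7.8]
finger_gap: -0.0
[-1.41791827 -0.419491    7.05746889] [0.53248174 0.2086208  0.06240138]
```

View pics/s11.png

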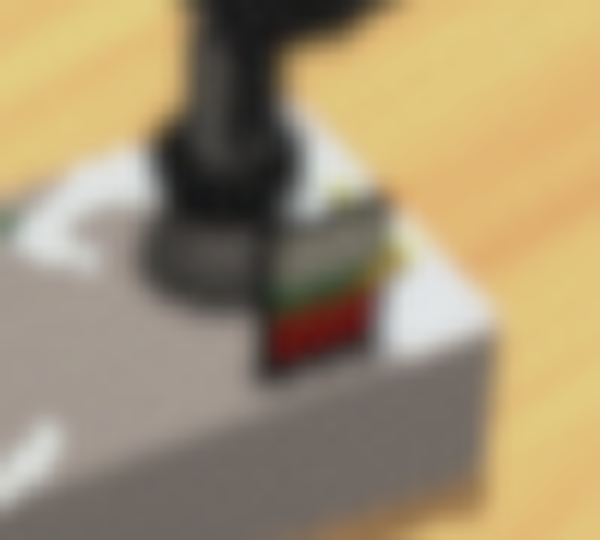

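View pics/w11.png

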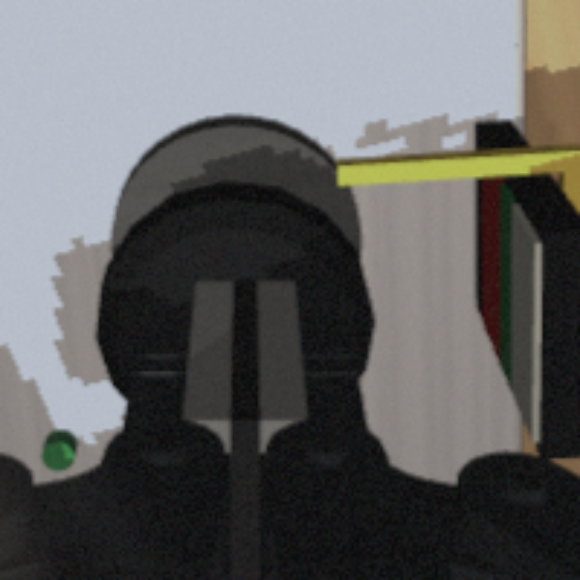

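Run:
```python
from h import *
s=manip.snapshot("scene")
a=cv2.imread("pics/scene0.png")[:,:,::-1]
f=manip.sense()["force"];print(f)
for im in(a,s["pixels"]):
    r=im[185:215,365:390].astype(float); w=np.clip(np.minimum(r[...,0],r[...,1])-r[...,2]-70,0,None)
    h=cv2.cvtColor(im,cv2.COLOR_RGB2HSV)[185:215,365:390]
    w=((h[...,0]>=24)&(h[...,0]<34)&(h[...,1]>150))*h[...,1].astype(float)
    ys,xs=np.mgrid[185:215,365:390]; print((w>0).sum(),(w*xs).sum()/w.sum(),(w*ys).sum()/w.sum())
    m=np.argwhere(w>0)+[185,365]; print(m.tolist())
X=np.array([.575,.2,.0895]);print(proj(s,X),proj(s,X-[0,0,.012]))
b=s["pixels"][180:225,345:395]
cv2.imwrite("pics/cmp.png",np.hstack([cv2.resize(q[185:215,365:395],None,fx=13,fy=13,interpolation=cv2.INTER_NEAREST)[:,:,::-1] for q in(a,s["pixels"])]))
```

```text
[-1.80691878 -1.00242461  7.52186376]
0 nan nan
[]
0 nan nan
[]
[371.43883013 199.71080899] [371.19475944 203.02386986]<stdin>:9: RuntimeWarning: invalid value encountered in scalar divide
```

View pics/cmp.png

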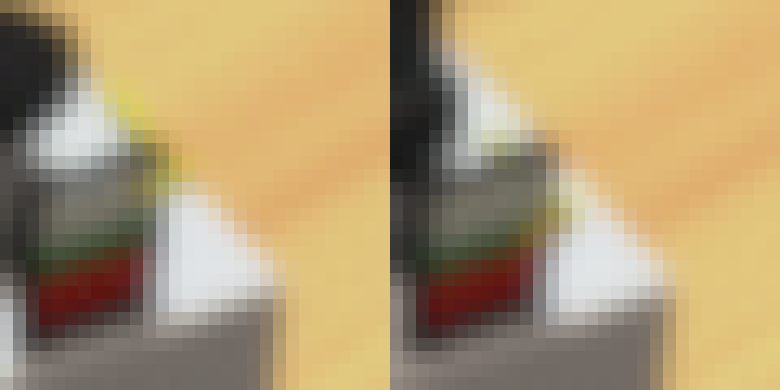

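```bash
python3 -m jog '{"linear":[[0.05,0,0],[0.05,0,0],[0.05,0,0],[0.05,0,0],[0.05,0,0],[0.05,0,0],[0.05,0,0],[0.05,0,0],[0.05,0,0],[0.05,0,0],[0.05,0,0],[0.05,0,0]],"twist":[0,0,0,0,0,0,0,0,0,0,0,0],"claw":[-1,-1,-1,-1,-1,-1,-1,-1,-1,-1,-1,-1]}'
python3 - <<'E'
from h import *
s=manip.snapshot("scene");cv2.imwrite("pics/s12.png",s["pixels"][:,:,::-1])
s=manip.snapshot("top");cv2.imwrite("pics/t12.png",cv2.resize(s["pixels"][140:300,200:520],None,fx=2.5,fy=2.5,interpolation=cv2.INTER_CUBIC)[:,:,::-1])
E
```

```text
t: 18.27
tcp_pos: [0.5325, 0.2086, 0.062]
tool_rot: [0.566, 0.424, -0.565, 0.425]
force: [-1.1, -0.3, 7.7]
finger_gap: 0.002
```

View pics/s12.png

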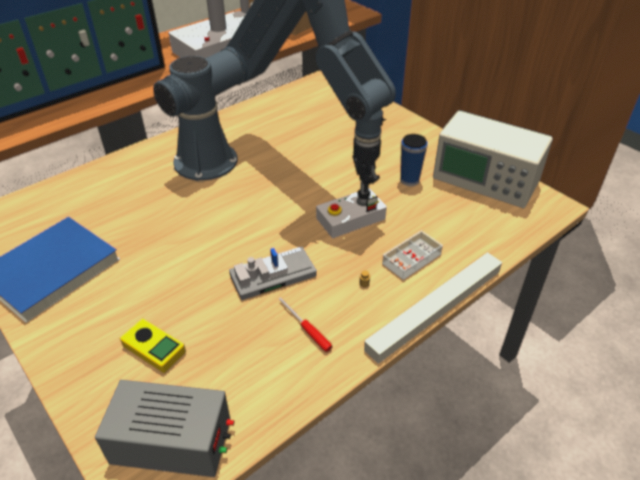

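View pics/t12.png

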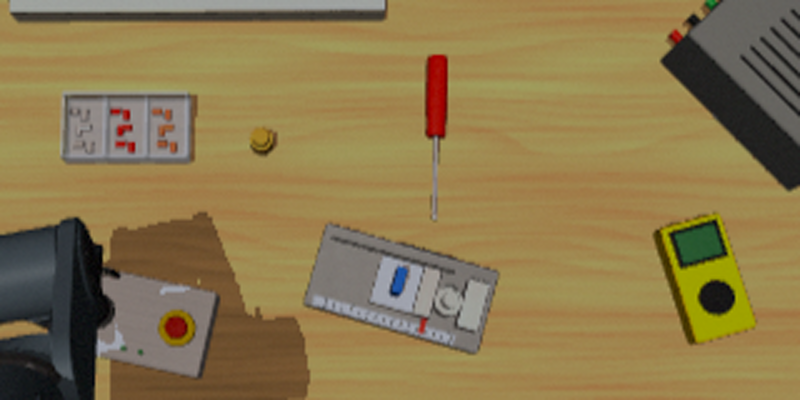

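The top view shows the shaft at (450,300), nipped between the jaw block at (427,292) and the fixed jaw at (474,305). The stop button and bystanders are where they were, and the plunger is held.

```bash
python3 -c "
from station import manip
print(manip.sense()['force'],manip.sense()['tcp_pos']); manip.sign_off()"
```

```text
[-1.38769735 -1.57073882  7.40629786] [0.53251889 0.20860582 0.06197265]
the job is handed in; nothing more can be done
```

I slid the gauge jaw shut on the shaft by its blue tab, pushing to about 24 N until it stalled, then backed off. I then pressed the enable plunger about half-way with the shut fingertips, and handed the job in at about 18.4 s while still holding it.

- **Jaw:** after backing off, the tab's front edge measured 103 mm from the end of the bed, against 104 mm expected when shut on the shaft. The last top view shows the shaft between both jaws.
- **Plunger:** the tool has moved down about 12 mm since it touched the knob. The spring force of 7.4–7.7 N suggests 10.5–11 mm. The pointer's shift in the scene picture, measured just before a last 0.5 mm nudge, was about 11 mm. These differ by 1–1.5 mm but all fall inside the 8–16 mm green band.
- **Stop button and bystanders:** I did not touch them, and they look unmoved in the last pictures.
- **Checks that disagreed:** the real fingertips ended about 26 mm short of the reported tool point and about 4 mm to one side. I therefore found the knob by contact force, not by calculated height. A colour mask for the yellow pointer found nothing, so I read its shift by eye from enlarged pixels.

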